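Lean the screen panel on the lamp test stand

TASK

Take the opal screen panel out of its slanted blue storage rack and lean it on the lamp test stand, so that the bulb can be checked through it: lower edge down in the trough, back against the round steel rest bar, centred and square. Set it down gently and keep hold until it rests against the bar, then let go. Leave the other things on the desk where they are.

Things in the scene. Friction and masses are not known exactly. Their poses are not given: they have to be found in the camera images.
- panel: Opal white slab, grey rim and 35 mm grey top band: 10 mm thick (x), 120 wide (y), 190 tall (z), 0.19 to 0.38 kg. Origin: centre of its lower edge face, mid thickness; z up the panel, +x out of its front, away from the robot. In the rack its top leans 30 degrees from vertical towards the robot; the top 90 mm are free front and back for a grasp across the thickness, tool tilted like the panel.
- rack: Slanted blue rack fixed to the desk, base 160 x 150 x 10 mm, 120 mm high. Origin under the base's centre, z up, +x away from the robot. Back plate (96 mm up the panel) and a foot shelf with a 10 mm front lip hold the panel leaning 30 degrees to -x, panel origin at x 55, z 28 mm, y within 10 mm of the middle. It draws out freely along the panel's z. Rack and stand may change sides.
- stand: Lamp test stand fixed to the desk: dark steel base 200 x 170 x 8 mm with trough and rest bar (see points). Origin under the base's centre, z up, +x away from the robot. Behind the bar a bayonet socket on a steel bracket (93 mm high, at x -94) holds a pearl bulb pointing to +x: 54 mm across, axis at z 56, tip at x 3 mm.
- trough (a point): Middle of the trough floor, at x 60, y 0, z 8 mm of the stand. The trough runs along the stand's y between two aluminium strips 160 mm long, 8 thick, 12 high, inner faces at x 45 and 75 mm. With its foot in the trough and back on the bar the panel leans 25 to 36 degrees from vertical to -x: 30.5 degrees with its origin at x 60, z 10.5 mm.
- rest (a point): Middle of the round steel rest bar, on its axis: x -8, y 0, z 105 mm of the stand. The bar is 12 mm thick and 140 mm long along the stand's y, on posts at y +-70 mm. When the panel's back (-x face) touches it, this point lies 11 mm behind the panel's middle plane.
- lens_ring: Bystander: green plastic lens mount ring, 68 mm across, 18 mm high, lying between rack and stand. Origin at the centre of its underside.
- puck: Bystander: dark iron counterweight puck, 76 mm across, 30 mm high. Origin at the centre of its underside.
- reflector: Bystander: chrome reflector cup, 90 mm across, 50 mm high, standing mouth up. Origin at the centre of its underside.
- driver: Bystander: screwdriver lying flat. Origin near its middle.
- cleaner: Bystander: amber glass bottle, 56 mm across, 120 mm high. Origin at the centre of its underside.
- parts_tray: Bystander: empty grey tray, 140 x 120 x 35 mm. Origin at the centre of its underside.
- reel_can: Bystander: flat round film can, 84 mm across, 35 mm high. Origin at the centre of its underside.
There are look-alikes about, which are no part of the job. Several things have the shape of the panel; the one meant has the colours described above.

How it is judged (in metres and radians):
On the way, in this order (a step that is already met when the one before it is completed fails the run):
1. the panel is lifted out of the rack in the gripper (contact force between the fingers and panel above 1 N and distance of panel from where it was at the start of the episode above 0.08 m and not (contact force between panel and rack above 0.1 N)), for 0.2 s.
2. still held, the panel stands in the trough and leans to within 10 mm of the rest bar (contact force between the fingers and panel above 1 N and x of panel in the frame of stand between 0.045 and 0.075 m and z of panel in the frame of stand below 0.018 m and y of panel in the frame of stand between -0.02 and 0.02 m and angle between panel's own z axis and vertical between 0.38 and 0.7 rad and angle between the y axis of panel and the y axis of stand, either way round below 0.18 rad and x of rest in the frame of panel between -0.021 and -0.008 m), for 0.2 s.
At the end, for the whole second after the job is handed in: The panel rests released on the stand, grey band up: lower edge in the trough between the strips, under 18 mm above the desk, centred within 20 mm, square within about 10 degrees, back on the rest bar (within 3 mm), leaning 22 to 40 degrees from vertical, at rest (x of panel in the frame of stand between 0.045 and 0.075 m and z of panel in the frame of stand below 0.018 m and y of panel in the frame of stand between -0.02 and 0.02 m and angle between panel's own z axis and vertical between 0.38 and 0.7 rad and angle between the y axis of panel and the y axis of stand, either way round below 0.18 rad and x of rest in the frame of panel between -0.014 and -0.008 m and contact force between panel and stand above 0.3 N and linear speed of panel below 0.01 m/s and angular speed of panel below 0.05 rad/s); the robot touches nothing.
It fails at once if a bystander is shifted by more than 30 mm (distance of any of lens_ring, puck, reflector, driver, cleaner, parts_tray, reel_can from where it was at the start of the episode above 0.03 m).
It fails at once if the panel is slammed or pressed against the stand with more than 60 N (contact force between panel and stand above 60 N).
It also fails if it takes over 45 s, if anything falls off the work surface, if the arm or the gripper's body presses on something with over 40 N, if the wrist force passes 120 N, or if a joint passes its speed limit or range.

ROBOT

A 6-joint arm with a two-finger parallel gripper is mounted at the origin on the work surface. World frame = base frame: x ahead of the robot, y to its left, z up, the work surface at z = 0. Lengths are in m, angles in degrees, forces in N, time in s.
With the tool pointing down it reaches from about 0.275 to 0.725 m from the base axis. Payload 5.6 kg.
Tool frame: the origin (TCP) lies between the finger pads; the fingertips stand 17 mm ahead of it and the grasp point (between the pads) lies 2 mm behind it; z points along the fingers, y is the direction in which the jaws open and shut (so a half turn about z gives the same grasp; the last joint's range is limited). The gripper opens to 85 mm and grips with 20 to 120 N. Pads are 22 mm wide; open, the fingers measure 114 mm over their backs; the gripper's body (76 mm by 85 mm) begins 54 mm behind the grasp point. The pads swing forward as they close: fully open they stand 13 mm farther back than shut.
Start: joints at [-59.324, 14.616, 6.199, 0, -81.583, -16.306], TCP at [0.137, -0.533, 0.224] pointing down, gripper open.
Joint ranges: [-168.99, 168.99], [-69.2, 112.95], [-62.41, 85.93], [-164.36, 98.24], [-168.68, -3.75], [-174.98, 174.98]. Speed limits (degrees/s): [147.25, 147.25, 180, 180, 180, 180].

INTERFACE

Orientations are given as [roll, pitch, yaw] about the fixed x, y, z axes, in that order (R = Rz(yaw) Ry(pitch) Rx(roll)).
In Python, from plant import bot gives the robot as it stands.
- The arm moves only by the tool apply_moves, never from a script. Its argument "series" is a list of rows, each a list of 7 numbers: the opening, from 0 (shut) to 1 (fully open), then the shift along the tool's x, y, z in m, then the turn, a rotation vector about the tool's x, y, z in rad. In form: [[gripper, dx, dy, dz, ax, ay, az], ...]. A call has 1 to 20 rows; each row shifts and turns the commanded pose from where the row before left it, along the tool's axes as they then stand; what a row does not reach is not made up. A row lasts 1/10 s, in which the tool goes at most 50 mm and 8.59 degrees, less where a joint would pass 70% of its speed; a pose out of reach is approached as far as the arm can. A call with a gripper value outside its range is refused whole. The fingers move at their own pace and stop on an object; the grip force is fixed at half the most. Time passes only in rows, so rows that do not move let the fingers close. It gives the time, the measured TCP pose, the force and the opening at its end, in the units of the state.
- bot.state(): the state, without advancing time (a new reading comes with each control period).
- bot.snapshot(name): name is "side" or "top"; returns a dict with "pixels" (400x640x3 uint8, red, green, blue), "fov_y" (degrees; the focal length in pixels is half the picture's height over the tangent of half this angle, whatever the lens; pixels are square), "cx", "cy" (the principal point, pixels), "R" (3x3) and "t" (3): a world point X has camera coordinates R X + t. Camera axes: x right, y down, z forward; pixel columns grow to the right and rows downward; lengths in m; the calibration is good to about 2 mm. A picture is of the moment at which its call begins. There is no depth.
- bot.job_done(): hands the job in, once; it reports no verdict.
The state is a dict: "time": time; "joint_positions": joint angles; "qd": joint speeds; "joint_torque": joint torques, N m; "eef_pos": TCP position; "tcp_rot": TCP orientation; "wrist_force": force on the tool from outside, world axes, zero at the start; "torque": the same for the moment, N m; "grip_width": finger opening in m.
Only numpy, scipy, OpenCV 4.12 (cv2) and the standard library are available. Lean on these libraries where they do the work, as an engineer would, in place of code of your own. Each camera call takes 0.05 s, during which the arm holds its last target. There are 200 camera calls.

## Working session

There is one attempt and no reset: what is moved stays moved. The work goes in short steps, Python scripts to look and compute and a tool call to move; the robot and the scene stay as the last step left them, time stands still between calls to the robot, and variables do not carry over. Pictures are saved under pics/ and viewed, about 8 in all and at most 12, crops included, and the job is handed in when it is done.

Besides the shell and the picture viewer there is one more tool, called as name([rows], argument=value, ...), one row to a line, values as JSON. apply_moves: Moves the arm, as the interface text tells. Its arguments: {"type":"object","properties":{"series":{"type":"array","items":{"type":"array","items":{"type":"number"}}}},"required":["series"]}

```bash
mkdir -p pics; ls; python3 - <<'E'
from plant import bot
import cv2, numpy as np
print(bot.state())
for n in ("side","top"):
    s=bot.snapshot(n); print(n,{k:(np.round(v,4).tolist() if k!='pixels' else 0) for k,v in s.items()})
    cv2.imwrite(f"pics/{n}0.png",s["pixels"][:,:,::-1])
    import pickle; pickle.dump(s,open(f"{n}0.pkl","wb"))
E
```

```text
pics
{'time': 0.0, 'joint_positions': array([-5.93250635e+01,  1.46526650e+01,  6.13112171e+00, -2.62033958e-02,
       -8.15862025e+01, -1.63067104e+01]), 'qd': array([-0.02165297, -0.04314553, -0.05348916,  0.01836126,  0.02053038,
       -0.05480188]), 'joint_torque': array([ 9.33466799e-04, -3.86630237e+01,  2.37935901e+01,  5.36467999e+00,
       -6.21475599e-03, -2.06455644e-05]), 'eef_pos': array([ 0.13640264, -0.53227568,  0.22290511]), 'tcp_rot': array([ 1.79889311e+02, -5.38136722e-03, -1.65635627e+02]), 'wrist_force': array([-0.21022065, -0.35931879,  0.12550241]), 'torque': array([ 0.04773363,  0.04681782, -0.02414624]), 'grip_width': 0.0854954916290993}
side {'pixels': 0, 'fov_y': 54.079, 'cx': 314.3934, 'cy': 201.8887, 'R': [[0.9923, -0.1236, 0.0035], [-0.0758, -0.6297, -0.7731], [0.0977, 0.7669, -0.6343]], 't': [-0.5879, 0.1144, 1.1641]}
top {'pixels': 0, 'fov_y': 43.9238, 'cx': 324.5128, 'cy': 201.4723, 'R': [[0.0274, -0.9996, -0.0038], [-0.9949, -0.0269, -0.097], [0.0968, 0.0064, -0.9953]], 't': [-0.0169, 0.5956, 1.664]}
```

View pics/side0.png

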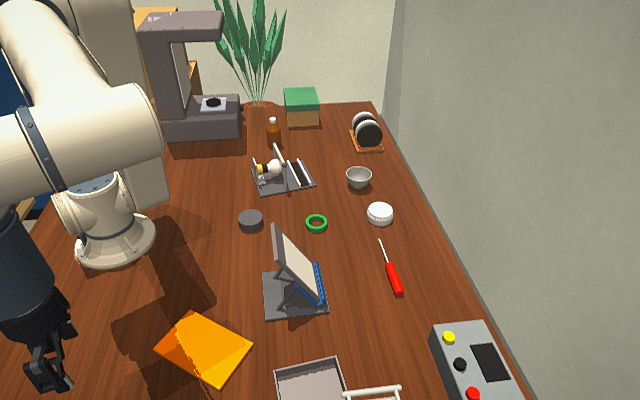

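View pics/top0.png

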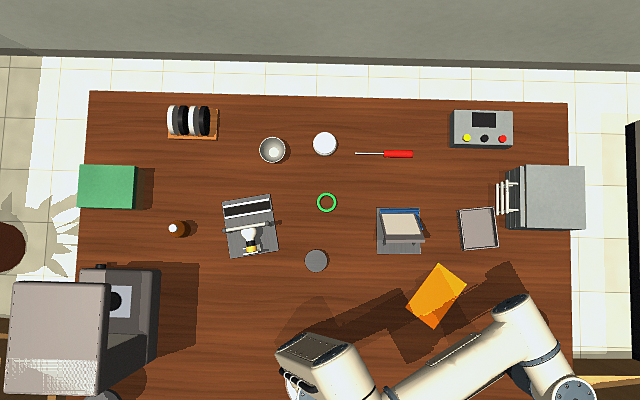

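The side view shows the rack with the opal panel near (295,270) and the stand near (285,172). The top view shows the rack at (400,232), the stand at (250,227) and the green ring between them at (327,202). I'll enlarge both.

```bash
python3 - <<'E'
import cv2, numpy as np
s=cv2.imread("pics/side0.png");t=cv2.imread("pics/top0.png")
def crop(im,x,y,w,h,k):
    c=cv2.resize(im[y:y+h,x:x+w],None,fx=k,fy=k,interpolation=cv2.INTER_CUBIC)
    for i in range(0,w,10): cv2.putText(c,str(x+i),(i*k,8),0,.3,(0,255,255),1); cv2.line(c,(i*k,0),(i*k,h*k),(0,255,255) if 0 else (90,160,90),1) if i%20==0 else 0
    for i in range(0,h,10): cv2.putText(c,str(y+i),(0,i*k+4),0,.3,(0,255,255),1); cv2.line(c,(0,i*k),(w*k,i*k),(90,160,90),1) if i%20==0 else 0
    return c
cv2.imwrite("pics/c1.png",np.hstack([crop(t,215,185,66,80,6),crop(t,368,198,66,80,6)]))
cv2.imwrite("pics/c2.png",np.hstack([crop(s,245,140,76,100,5),crop(s,257,220,76,100,5)]))
E
```

```text
(no output)
```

View pics/c1.png

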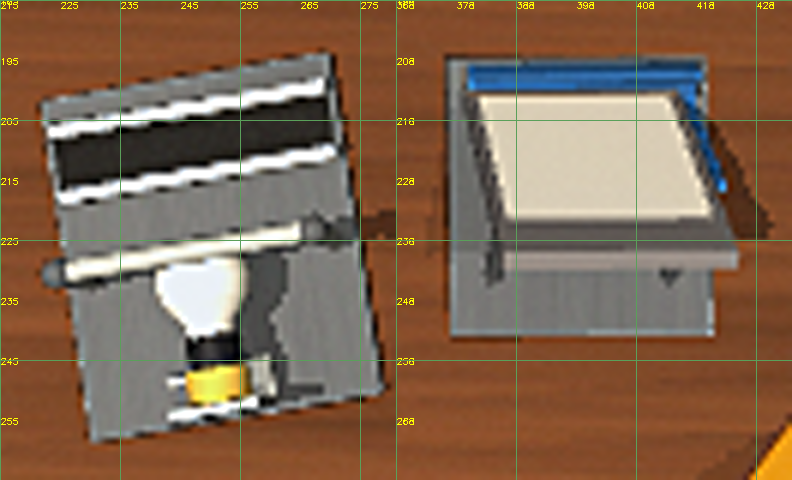

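View pics/c2.png

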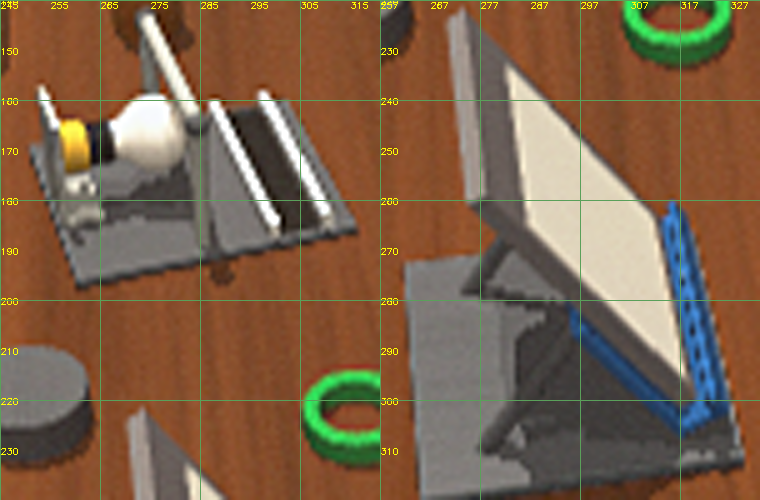

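The crops give me corners for the stand base, strips and bar, and for the rack base and the panel's top edge. Next I fit poses to both views with height left free.

```bash
cat > h.py <<'E'
import numpy as np, pickle
from scipy.optimize import least_squares
from scipy.spatial.transform import Rotation as Ro
cams={n:pickle.load(open(n+"0.pkl","rb")) for n in("side","top")}
def proj(c,X):
    f=200/np.tan(np.radians(c["fov_y"]/2)); p=np.atleast_2d(X)@np.array(c["R"]).T+c["t"]
    return np.c_[f*p[:,0]/p[:,2]+c["cx"],f*p[:,1]/p[:,2]+c["cy"]]
def fit(pts,x0,tilt=0,cams=cams):
    # pts: (view, local xyz, pixel); pars x,y,z,yaw(,tilt deg)
    def R(p): return Ro.from_euler("ZY",[p[3],-tilt if len(p)<5 else -p[4]],degrees=True).as_matrix()
    def f(p): return np.concatenate([(proj(cams[v],R(p)@np.array(l)+p[:3])-u)[0] for v,l,u in pts])
    r=least_squares(f,x0,x_scale=[.01,.01,.01,1,1][:len(x0)]); return r.x,f(r.x).reshape(-1,2)
E
python3 - <<'E'
from h import *
b=.008
tc=lambda x,y:((x+.5)/6+214.5,(y+.5)/6+184.5)
tr=lambda x,y:((x-395.5)/6+367.5,(y+.5)/6+197.5)
sc=lambda x,y:((x+.5)/5+244.5,(y+.5)/5+139.5)
sr=lambda x,y:((x-379.5)/5+256.5,(y+.5)/5+219.5)
st=[("top",(.1,.085,b),tc(42,102)),("top",(.1,-.085,b),tc(330,53)),("top",(-.1,-.085,b),tc(383,390)),("top",(-.1,.085,b),tc(93,440)),
("side",(-.1,-.085,b),sc(78,285)),("side",(.1,-.085,b),sc(357,230)),
("top",(.083,.08,.02),tc(47,128)),("top",(.083,-.08,.02),tc(323,78)),("side",(.045,-.08,.02),sc(281,226)),("side",(.045,.08,.02),sc(214,101))]
x,r=fit(st,[.5,.1,0,0]);print("stand",x.round(4),r.round(1).tolist())
b=.01
rk=[("top",(.08,.075,b),tr(447,57)),("top",(.08,-.075,b),tr(707,57)),("top",(-.08,-.075,b),tr(713,335)),("top",(-.08,.075,b),tr(451,335)),
("side",(-.08,.075,b),sr(405,262)),("side",(.08,-.075,b),sr(744,460))]
for w in(0,1):
  pts=[(v,((l[1],l[0],l[2]) if w else l),u) for v,l,u in rk]
  x,r=fit(pts,[.5,-.2,0,0]);print("rack",x.round(4),r.round(1).tolist())
h=.19
pn=[("top",(-.005,.06,h),tr(505,268)),("top",(-.005,-.06,h),tr(738,268)),("top",(.005,-.06,h),tr(738,250)),("top",(.005,.06,h),tr(505,250)),
("side",(-.005,.06,h),sr(450,15)),("side",(-.005,-.06,h),sr(470,203)),("side",(.005,-.06,h),sr(487,207)),("side",(.005,.06,h),sr(464,8))]
x,r=fit(pn,[.5,-.2,.028,0],30);print("panel",x.round(4),r.round(1).tolist())
from plant import bot
E
```

```text
stand [ 5.07600e-01  2.54400e-01 -2.00000e-03  1.15214e+01] [[-0.5, -0.2], [-0.1, -0.5], [0.5, 0.5], [-0.1, 0.7], [-0.3, -0.0], [0.2, -0.3], [0.1, -0.3], [0.0, 0.1], [-0.1, -0.1], [0.7, 0.6]]
rack [ 5.0640e-01 -2.5580e-01 -6.0000e-04  1.4467e+00] [[0.0, -0.4], [0.2, -0.3], [-0.0, 0.0], [-0.3, -0.1], [-0.4, 0.2], [-0.1, -0.1]]
rack [ 5.079000e-01 -2.512000e-01 -2.570000e-02 -1.687925e+02] [[46.3, 40.1], [-5.0, -2.3], [-51.0, -41.0], [0.2, 1.6], [-1.8, 7.7], [2.2, 0.9]]
panel [ 0.562  -0.2485  0.0288  1.7772] [[-0.3, -0.3], [0.2, -0.5], [0.4, -0.4], [-0.1, -0.2], [-0.4, 1.2], [-0.6, 0.6], [-0.2, -2.2], [0.3, 0.6]]
```

```bash
cat >> h.py <<'E'
def panelpose(p,yaw,tilt): return np.array(p,float),Ro.from_euler("ZY",[yaw,-tilt],degrees=True).as_matrix()
def tcp(P,R,h): # tool z=-panel z, y=-panel x
    Rt=np.c_[-R[:,1]*-1*-1,-R[:,0],-R[:,2]]; Rt[:,0]=np.cross(Rt[:,1],Rt[:,2]); return P+R[:,2]*h,Rt
def delta(st,p,Rt):
    R0=Ro.from_euler("xyz",st["tcp_rot"],degrees=True).as_matrix(); w=Ro.from_matrix(R0.T@Rt).as_rotvec()
    print("world d",(p-st["eef_pos"]).round(4),"| tool d before",(R0.T@(p-st["eef_pos"])).round(4),"rotvec",w.round(4),np.degrees(np.linalg.norm(w)).round(1),"| tool d after turn",(Rt.T@(p-st["eef_pos"])).round(4))
PAN=panelpose((.562,-.2485,.0286),1.6,30)
E
python3 - <<'E'
from h import *
from plant import bot
s=bot.state()
for h in(.276,.156): print(tcp(*PAN,h)[0]); delta(s,*tcp(*PAN,h))
print(tcp(*PAN,.1)[1].round(3))
E
```

```text
[ 0.4240538  -0.25235319  0.26762301]
world d [0.2876 0.28   0.0446] | tool d before [-0.3481  0.2    -0.0443] rotvec [ 0.4426 -0.3513 -1.3154] 82.0 | tool d after turn [-0.2719 -0.278   0.109 ]
[ 0.48403041 -0.25067789  0.16369996]
world d [ 0.3476  0.2817 -0.0593] | tool d before [-0.4066  0.1865  0.0596] rotvec [ 0.4426 -0.3513 -1.3154] 82.0 | tool d after turn [-0.2719 -0.278   0.229 ]
[[ 0.028 -0.866  0.5  ]
 [-1.    -0.024  0.014]
 [ 0.    -0.5   -0.866]]
```

apply_moves([
  [1, 0, 0, -0.02, 0.0402, -0.0319, -0.1196],
  [1, 0, 0, -0.02, 0.0402, -0.0319, -0.1196],
  [1, 0, 0, 0, 0.0402, -0.0319, -0.1196],
  [1, 0, 0, 0, 0.0402, -0.0319, -0.1196],
  [1, 0, 0, 0, 0.0402, -0.0319, -0.1196],
  [1, 0, 0, 0, 0.0402, -0.0319, -0.1196],
  [1, 0, 0, 0, 0.0402, -0.0319, -0.1196],
  [1, 0, 0, 0, 0.0402, -0.0319, -0.1196],
  [1, 0, 0, 0, 0.0402, -0.0319, -0.1196],
  [1, 0, 0, 0, 0.0402, -0.0319, -0.1196],
  [1, 0, 0, 0, 0.0402, -0.0319, -0.1196],
  [1, 0, 0, 0, 0, 0, 0],
  [1, 0, 0, 0, 0, 0, 0],
])

```text
time: 1.4
eef_pos: [0.1353, -0.5324, 0.2632]
tcp_rot: [-150.1, 0.0, -88.6]
wrist_force: [0.2, 0.9, 0.5]
grip_width: 0.0855
```

```bash
python3 - <<'E'
from h import *
from plant import bot
s=bot.state();print(s["joint_positions"].round(1),s["wrist_force"])
delta(s,*tcp(*PAN,.276))
E
```

```text
[-80.8  13.4  14.1 -29.7 -86.8  82.9] [0.2191282  0.86103138 0.54789952]
world d [0.2887 0.28   0.0044] | tool d before [-0.2729 -0.2582  0.1437] rotvec [ 0.001  -0.0016 -0.0032] 0.2 | tool d after turn [-0.2718 -0.2589  0.1444]
```

apply_moves([
  [1, -0.0227, -0.0215, 0.012, 0, 0, 0],
  [1, -0.0227, -0.0215, 0.012, 0, 0, 0],
  [1, -0.0227, -0.0215, 0.012, 0, 0, 0],
  [1, -0.0227, -0.0215, 0.012, 0, 0, 0],
  [1, -0.0227, -0.0215, 0.012, 0, 0, 0],
  [1, -0.0227, -0.0215, 0.012, 0, 0, 0],
  [1, -0.0227, -0.0215, 0.012, 0, 0, 0],
  [1, -0.0227, -0.0215, 0.012, 0, 0, 0],
  [1, -0.0227, -0.0215, 0.012, 0, 0, 0],
  [1, -0.0227, -0.0215, 0.012, 0, 0, 0],
  [1, -0.0227, -0.0215, 0.012, 0, 0, 0],
  [1, -0.0227, -0.0215, 0.012, 0, 0, 0],
  [1, 0, 0, 0, 0, 0, -0.003],
  [1, 0, 0, 0, 0, 0, 0],
])

```text
time: 2.8
eef_pos: [0.4237, -0.2503, 0.2679]
tcp_rot: [-150.0, -0.2, -88.1]
wrist_force: [0.1, -0.1, -0.5]
grip_width: 0.0855
```

```bash
python3 - <<'E'
from h import *
from plant import bot
import cv2
s=bot.state();print(s["joint_positions"].round(1),s["wrist_force"])
delta(s,*tcp(*PAN,.156))
a=bot.snapshot("side")["pixels"][:,:,::-1];b=bot.snapshot("top")["pixels"][:,:,::-1]
a=cv2.resize(a[130:330,190:350],None,fx=2.5,fy=2.5);b=cv2.resize(b[170:370,330:490],None,fx=2.5,fy=2.5)
cv2.imwrite("pics/pre.png",np.hstack([a,b]))
E
```

```text
[-21.5  -8.8 -14.4 -13.5 -57.1  28. ] [ 0.08907739 -0.12750086 -0.45362321]
world d [ 0.0604 -0.0004 -0.1042] | tool d before [ 2.000e-03 -1.000e-04  1.204e-01] rotvec [-0.0005 -0.0006  0.0058] 0.3 | tool d after turn [ 0.0021 -0.0002  0.1204]
```

View pics/pre.png

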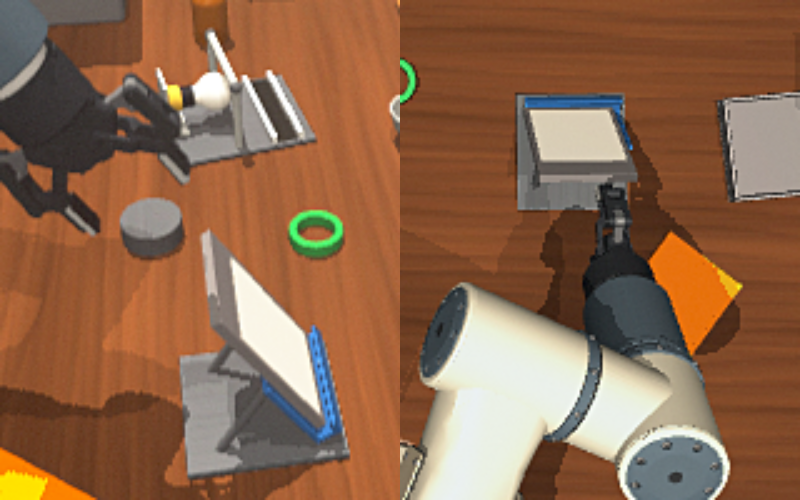

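The fingers are above and astride the panel's plane in the side view, but in the top view the gripper sits at about column 414 against a panel centre of about 405. I'll compare that with the projected TCP before descending.

```bash
python3 - <<'E'
from h import *
from plant import bot
s=bot.state();R=Ro.from_euler("xyz",s["tcp_rot"],degrees=True).as_matrix()
for n in cams:
  print(n,"tcp",proj(cams[n],s["eef_pos"]),"fingers",proj(cams[n],np.array([s["eef_pos"]+R@[0,y,.004] for y in(-.05,.05)])),"body",proj(cams[n],s["eef_pos"]+R@[0,0,-.1]),
   "panel top mid",proj(cams[n],PAN[0]+PAN[1]@[0,0,.19]))
E
```

```text
side tcp [[251.14180301 217.59196858]] fingers [[271.57523333 207.88702805]
 [233.37567446 229.25393994]] body [[221.57124046 187.53694711]] panel top mid [[273.79668745 240.35770717]]
top tcp [[409.22353622 255.14595799]] fingers [[410.14941435 239.31257996]
 [407.91519477 269.13885314]] body [[414.77022158 274.03546871]] panel top mid [[405.11528291 240.40869403]]
```

apply_moves([
  [1, 0.0005, 0, 0.015, 0, 0, 0.003],
  [1, 0.0005, 0, 0.015, 0, 0, 0.003],
  [1, 0.0005, 0, 0.015, 0, 0, 0],
  [1, 0.0005, 0, 0.015, 0, 0, 0],
  [1, 0, 0, 0.015, 0, 0, 0],
  [1, 0, 0, 0.015, 0, 0, 0],
  [1, 0, 0, 0.015, 0, 0, 0],
  [1, 0, 0, 0.015, 0, 0, 0],
  [1, 0, 0, 0, 0, 0, 0],
  [1, 0, 0, 0, 0, 0, 0],
])

```text
time: 3.9
eef_pos: [0.4829, -0.2531, 0.1638]
tcp_rot: [-150.0, -0.0, -88.6]
wrist_force: [0.7, 1.0, -0.0]
grip_width: 0.0854
```

```bash
python3 - <<'E'
from h import *
from plant import bot
import cv2
s=bot.state();print(s["wrist_force"])
delta(s,*tcp(*PAN,.156))
a=bot.snapshot("side")["pixels"][:,:,::-1];b=bot.snapshot("top")["pixels"][:,:,::-1]
a=cv2.resize(a[180:330,210:340],None,fx=3,fy=3);b=cv2.resize(b[190:340,340:470],None,fx=3,fy=3)
cv2.imwrite("pics/gr.png",np.hstack([a,b]))
E
```

```text
[ 0.67511456  0.99756957 -0.04272156]
world d [ 0.0012  0.0024 -0.0001] | tool d before [-0.0024 -0.001   0.0007] rotvec [ 0.0005 -0.0024 -0.0035] 0.2 | tool d after turn [-0.0024 -0.001   0.0007]
```

View pics/gr.png

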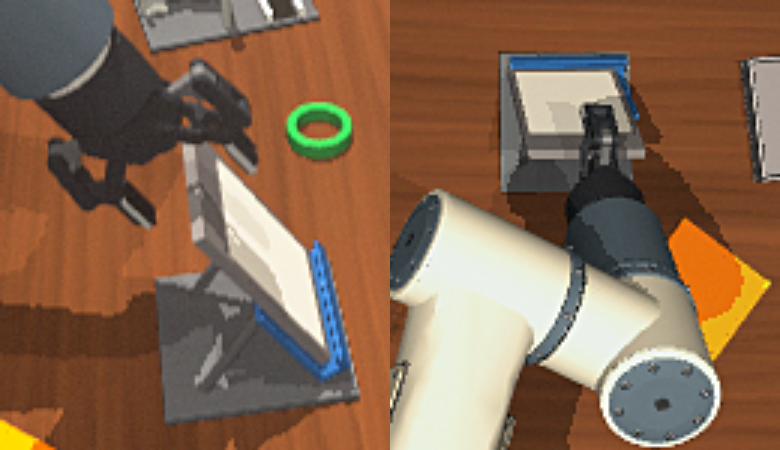

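Both views show the panel between the fingers. The top view shows the finger near (409.5, 225), slightly towards -y of the panel middle. I'll check that numerically.

```bash
python3 - <<'E'
from h import *
from plant import bot
s=bot.state();R=Ro.from_euler("xyz",s["tcp_rot"],degrees=True).as_matrix()
for n in cams:
  for l in ([0,-.043,.004],[0,-.057,.004],[0,.043,.004],[0,.057,.004]): print(n,l,proj(cams[n],s["eef_pos"]+R@l).round(1))
  print("panel mid",[proj(cams[n],PAN[0]+PAN[1]@[.005,0,h]).round(1).tolist() for h in(.19,.155,.14)])
  d=[proj(cams[n],PAN[0]+PAN[1]@[.005,y,.155]) for y in(.06,-.06)];print(d)
E
```

```text
side [0, -0.043, 0.004] [[298.1 241.7]]
side [0, -0.057, 0.004] [[303.3 239. ]]
side [0, 0.043, 0.004] [[267.2 257.9]]
side [0, 0.057, 0.004] [[262.3 260.5]]
panel mid [[[275.6, 239.4]], [[283.9, 247.8]], [[287.3, 251.4]]]
[array([[281.64897181, 230.29716439]]), array([[286.38075069, 267.2403627 ]])]
top [0, -0.043, 0.004] [[405.1 222.5]]
top [0, -0.057, 0.004] [[405.4 218.4]]
top [0, 0.043, 0.004] [[403.2 246.8]]
top [0, 0.057, 0.004] [[402.9 250.6]]
panel mid [[[405.2, 239.0]], [[403.6, 233.5]], [[402.9, 231.3]]]
[array([[384.32418352, 233.56192076]]), array([[422.86331562, 233.53738295]])]
```

The fingers appear about 4 to 6 px from their predicted place, more than calibration allows. I'll take an enlarged crop and triangulate a fingertip.

```bash
python3 - <<'E'
from h import *
from plant import bot
import cv2
def crop(im,x,y,w,h,k):
    c=cv2.resize(im[y:y+h,x:x+w],None,fx=k,fy=k,interpolation=cv2.INTER_CUBIC)
    for i in range(0,w,10): cv2.putText(c,str(x+i),(i*k,8),0,.3,(0,255,255),1)
    for i in range(0,h,10): cv2.putText(c,str(y+i),(0,i*k+4),0,.3,(0,255,255),1)
    return c
a=bot.snapshot("side");b=bot.snapshot("top")
for n,s in(("side",a),("top",b)): print(np.abs(s["R"]-cams[n]["R"]).max(),np.abs(s["t"]-cams[n]["t"]).max())
cv2.imwrite("pics/gz.png",np.hstack([crop(a["pixels"][:,:,::-1],220,195,80,95,5),crop(b["pixels"][:,:,::-1],370,200,76,95,5)]))
E
```

```text
0.0 0.0
0.0 0.0
```

View pics/gz.png

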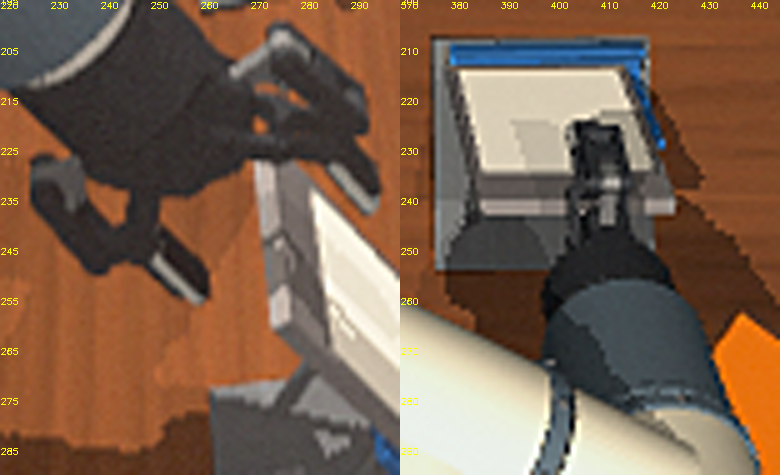

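```bash
python3 - <<'E'
from h import *
from plant import bot
s=bot.state();R=Ro.from_euler("xyz",s["tcp_rot"],degrees=True).as_matrix()
x,r=fit([("side",(0,0,0),(294,233.5)),("top",(0,0,0),(409.2,224.5))],[.5,-.2,.1,0]);print("tip",x[:3],r,"tool",R.T@(x[:3]-s["eef_pos"]),"panel frame",PAN[1].T@(x[:3]-PAN[0]))
E
```

```text
tip [ 0.51380212 -0.25910974  0.21711336] [[ 0.21269389 -0.02498477]
 [-0.00867066  0.28848354]] tool [ 0.00729892 -0.0524722  -0.03024285] panel frame [ 0.05227582 -0.00925984  0.18749502]
```

```bash
python3 - <<'E'
from h import *
import cv2
R=Ro.from_euler("xyz",[179.889,0,-165.636],degrees=True).as_matrix();e=np.array([.1364,-.5323,.2229])
im=cv2.imread("pics/side0.png")[330:400,0:100]; k=6
c=cv2.resize(im,None,fx=k,fy=k,interpolation=cv2.INTER_CUBIC)
for z,col in((.004,(0,0,255)),(-.03,(0,255,0))):
  for y in(-.05,.05):
    p=proj(cams["side"],e+R@[0,y,z])[0];print(z,y,p.round(1))
    q=((p-[0,330]+.5)*k).astype(int); cv2.circle(c,(int(q[0]),int(q[1])),4,col,-1)
# current views with markers
from plant import bot
s=bot.state();R=Ro.from_euler("xyz",s["tcp_rot"],degrees=True).as_matrix()
def mk(n,x,y,w,h,k):
  d=cv2.resize(bot.snapshot(n)["pixels"][y:y+h,x:x+w,::-1].copy(),None,fx=k,fy=k)
  for z,col in((.004,(0,0,255)),(-.03,(0,255,0))):
   for yy in(-.05,.05):
    q=((proj(cams[n],s["eef_pos"]+R@[0,yy,z])[0]-[x,y]+.5)*k).astype(int); cv2.circle(d,(int(q[0]),int(q[1])),3,col,-1)
  return d
d=mk("side",220,195,100,70,4); 
out=np.zeros((420,1000,3),np.uint8); out[:420,:600]=c; out[:280,600:]=d
cv2.imwrite("pics/i.png",cv2.resize(out,None,fx=.8,fy=.8))
E
```

```text
0.004 -0.05 [ 72.1 399.4]
0.004 0.05 [ 76.6 343.3]
-0.03 -0.05 [ 63.  388.9]
-0.03 0.05 [ 68.7 332.1]
```

View pics/i.png

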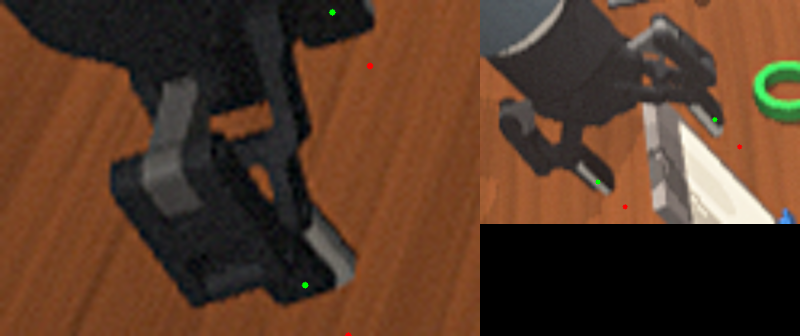

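The tips sit about 15–20 mm short of the nominal place and about 7 mm towards -y. I'll go 12 mm deeper and 7 mm to +y, which is safe under both readings, and then close.

apply_moves([
  [1, -0.0035, -0.0005, 0.006, 0, 0, 0],
  [1, -0.0035, -0.0005, 0.006, 0, 0, 0],
  [1, 0, 0, 0, 0, 0, 0],
  [0.5, 0, 0, 0, 0, 0, 0],
  [0.3, 0, 0, 0, 0, 0, 0],
  [0.2, 0, 0, 0, 0, 0, 0],
  [0, 0, 0, 0, 0, 0, 0],
  [0, 0, 0, 0, 0, 0, 0],
  [0, 0, 0, 0, 0, 0, 0],
  [0, 0, 0, 0, 0, 0, 0],
  [0, 0, 0, 0, 0, 0, 0],
  [0, 0, 0, 0, 0, 0, 0],
])

```text
time: 5.35
eef_pos: [0.4898, -0.2451, 0.1538]
tcp_rot: [-150.0, -0.0, -88.5]
wrist_force: [-4.4, -0.6, 2.6]
grip_width: 0.0098
```

apply_moves([
  [0, 0, 0, -0.005, 0, 0, 0],
  [0, 0, 0, -0.01, 0, 0, 0],
  [0, 0, 0, -0.015, 0, 0, 0],
  [0, 0, 0, -0.015, 0, 0, 0],
  [0, 0, 0, -0.015, 0, 0, 0],
  [0, 0, 0, -0.015, 0, 0, 0],
  [0, 0, 0, -0.015, 0, 0, 0],
  [0, 0, 0, -0.015, 0, 0, 0],
  [0, 0, 0, -0.015, 0, 0, 0],
  [0, 0, 0, -0.015, 0, 0, 0],
  [0, 0, 0, -0.015, 0, 0, 0],
  [0, 0, 0, -0.01, 0, 0, 0],
  [0, 0, 0, 0, 0, 0, 0],
  [0, 0, 0, 0, 0, 0, 0],
  [0, 0, 0, 0, 0, 0, 0],
])

```text
time: 6.85
eef_pos: [0.4099, -0.2466, 0.2912]
tcp_rot: [-150.1, 0.1, -88.5]
wrist_force: [0.9, 0.5, -3.3]
grip_width: 0.0095
```

```bash
python3 - <<'E'
from h import *
from plant import bot
import cv2
def crop(im,x,y,w,h,k):
    c=cv2.resize(im[y:y+h,x:x+w],None,fx=k,fy=k,interpolation=cv2.INTER_CUBIC)
    for i in range(0,w,10): cv2.putText(c,str(x+i),(i*k,8),0,.3,(0,255,255),1)
    for i in range(0,h,10): cv2.putText(c,str(y+i),(0,i*k+4),0,.3,(0,255,255),1)
    return c
a=bot.snapshot("side");b=bot.snapshot("top");s=bot.state();print(s["wrist_force"],s["joint_positions"].round(1))
R=Ro.from_euler("xyz",s["tcp_rot"],degrees=True).as_matrix()
Rp=np.c_[-R[:,1],-R[:,0],-R[:,2]];P=s["eef_pos"]-Rp[:,2]*.144
print(P)
for n in cams: print(n,[(l,proj(cams[n],P+Rp@l).round(1).tolist()) for l in([.005,.06,0],[.005,-.06,0],[.005,.06,.19],[.005,-.06,.19])])
cv2.imwrite("pics/lift.png",np.hstack([crop(a["pixels"][:,:,::-1],215,160,100,130,4),crop(b["pixels"][:,:,::-1],370,210,76,130,4)]))
E
```

```text
[-0.59576961  0.95108328 -2.89040214] [-21.7 -10.7 -12.6 -13.  -60.9  26.7]
[ 0.4817886  -0.24479455  0.16651245]
side [([0.005, 0.06, 0], [[280.4, 227.7]]), ([0.005, -0.06, 0], [[284.8, 264.3]]), ([0.005, 0.06, 0.19], [[232.7, 176.3]]), ([0.005, -0.06, 0.19], [[232.0, 212.3]])]
top [([0.005, 0.06, 0], [[382.6, 234.3]]), ([0.005, -0.06, 0], [[421.2, 234.4]]), ([0.005, 0.06, 0.19], [[389.7, 266.9]]), ([0.005, -0.06, 0.19], [[433.2, 266.9]])]
```

View pics/lift.png

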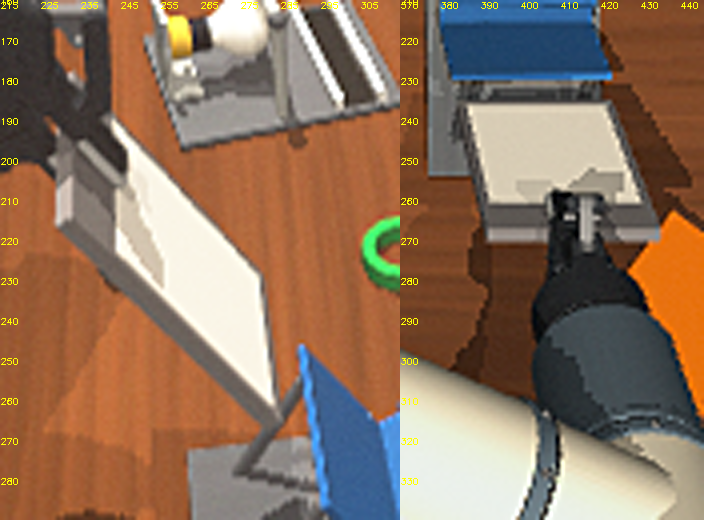

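The panel is held: corners in the side view are at (284.5,266) and (280.5,228.7), within 2 px of prediction, and it sits about 5 mm off the TCP laterally. Next is the transfer.

```bash
cat >> h.py <<'E'
S=np.array([.5076,.2544,0]);SY=11.5;SR=Ro.from_euler("z",SY,degrees=True).as_matrix()
OFF=np.array([0,.005,.144]) # TCP in panel frame
def target(x,z,tilt,y=0):
    P,R=panelpose(S+SR@[x,y,z],SY,tilt); return P+R@OFF,tcp(P,R,0)[1]
E
python3 - <<'E'
from h import *
from plant import bot
s=bot.state();t=target(.075,.15,29);print(t[0]);delta(s,*t)
E
```

```text
[0.51168644 0.26033383 0.27594524]
world d [ 0.1017  0.507  -0.0154] | tool d before [-0.5043 -0.0915  0.0708] rotvec [-0.0159 -0.0855 -0.1528] 10.1 | tool d after turn [-0.4766 -0.1681  0.1108]
```

apply_moves([
  [0, 0, 0, 0, -0.0053, -0.0285, -0.0509],
  [0, 0, 0, 0, -0.0053, -0.0285, -0.0509],
  [0, 0, 0, 0, -0.0053, -0.0285, -0.0509],
  [0, -0.0119, -0.0042, 0.00275, 0, 0, 0],
  [0, -0.0238, -0.0084, 0.0055, 0, 0, 0],
  [0, -0.0238, -0.0084, 0.0055, 0, 0, 0],
  [0, -0.0238, -0.0084, 0.0055, 0, 0, 0],
  [0, -0.0238, -0.0084, 0.0055, 0, 0, 0],
  [0, -0.0238, -0.0084, 0.0055, 0, 0, 0],
  [0, -0.0238, -0.0084, 0.0055, 0, 0, 0],
  [0, -0.0238, -0.0084, 0.0055, 0, 0, 0],
  [0, -0.0238, -0.0084, 0.0055, 0, 0, 0],
  [0, -0.0238, -0.0084, 0.0055, 0, 0, 0],
  [0, -0.0238, -0.0084, 0.0055, 0, 0, 0],
  [0, -0.0238, -0.0084, 0.0055, 0, 0, 0],
  [0, -0.0238, -0.0084, 0.0055, 0, 0, 0],
  [0, -0.0238, -0.0084, 0.0055, 0, 0, 0],
  [0, -0.0238, -0.0084, 0.0055, 0, 0, 0],
  [0, -0.0238, -0.0084, 0.0055, 0, 0, 0],
])

```text
time: 8.85
eef_pos: [0.4885, 0.1469, 0.2799]
tcp_rot: [-151.0, -0.0, -78.5]
wrist_force: [0.5, -0.4, -3.1]
grip_width: 0.0095
```

apply_moves([
  [0, -0.0238, -0.0084, 0.0055, 0, 0, 0],
  [0, -0.0238, -0.0084, 0.0055, 0, 0, 0],
  [0, -0.0238, -0.0084, 0.0055, 0, 0, 0],
  [0, -0.0238, -0.0084, 0.0055, 0, 0, 0],
  [0, -0.0238, -0.0084, 0.0055, 0, 0, 0],
  [0, -0.0238, -0.0084, 0.0055, 0, 0, 0],
  [0, -0.0238, -0.0084, 0.0055, 0, 0, 0],
  [0, -0.0119, -0.0042, 0.0028, 0, 0, 0],
  [0, 0, 0, 0, 0, 0, 0],
  [0, 0, 0, 0, 0, 0, 0],
  [0, 0, 0, 0, 0, 0, 0],
])

```text
time: 9.95
eef_pos: [0.5267, 0.3346, 0.2749]
tcp_rot: [-150.9, -0.1, -78.5]
wrist_force: [-0.2, -0.6, -2.1]
grip_width: 0.0097
```

```bash
python3 - <<'E'
from h import *
from plant import bot
s=bot.state();print(s["wrist_force"],s["joint_positions"].round(1));delta(s,*target(.075,.15,29));delta(s,*target(.072,.05,29))
E
```

```text
[-0.15663432 -0.64749891 -2.13283906] [ 57.9   4.3 -15.2  26.4 -52.6 -59.4]
world d [-0.015  -0.0743  0.001 ] | tool d before [ 0.0698  0.0253 -0.0152] rotvec [-0.001  -0.0012 -0.0002] 0.1 | tool d after turn [ 0.0698  0.0253 -0.0152]
world d [-0.0179 -0.0749 -0.099 ] | tool d before [0.0697 0.0765 0.0708] rotvec [-0.001  -0.0012 -0.0002] 0.1 | tool d after turn [0.0698 0.0764 0.0708]
```

I sent about three rows too many, so the panel overshot by about 75 mm in y; wrist force shows no contact. I'll go back and descend to a foot height of about 50 mm.

apply_moves([
  [0, 0.0174, 0.0063, -0.0038, 0, 0, 0],
  [0, 0.0174, 0.0063, -0.0038, 0, 0, 0],
  [0, 0.0174, 0.0063, -0.0038, 0, 0, 0],
  [0, 0.0174, 0.0063, -0.0038, 0, 0, 0],
  [0, 0, 0, 0, 0, 0, 0],
  [0, 0, 0.0102, 0.0172, 0, 0, 0],
  [0, 0, 0.0102, 0.0172, 0, 0, 0],
  [0, 0, 0.0102, 0.0172, 0, 0, 0],
  [0, 0, 0.0102, 0.0172, 0, 0, 0],
  [0, 0, 0.0102, 0.0172, 0, 0, 0],
  [0, 0, 0, 0, 0, 0, 0],
  [0, 0, 0, 0, 0, 0, 0],
  [0, 0, 0, 0, 0, 0, 0],
])

```text
time: 11.25
eef_pos: [0.5099, 0.2613, 0.1781]
tcp_rot: [-150.8, 0.0, -78.5]
wrist_force: [0.5, 0.8, -3.3]
grip_width: 0.0093
```

```bash
cat > look.py <<'E'
import sys
from h import *
from plant import bot
import cv2
def crop(im,x,y,w,h,k):
    c=cv2.resize(im[y:y+h,x:x+w],None,fx=k,fy=k,interpolation=cv2.INTER_CUBIC)
    for i in range(0,w,10): cv2.putText(c,str(x+i),(i*k,8),0,.3,(0,255,255),1)
    for i in range(0,h,10): cv2.putText(c,str(y+i),(0,i*k+4),0,.3,(0,255,255),1)
    return c
a=bot.snapshot("side");b=bot.snapshot("top");s=bot.state();print(s["wrist_force"],s["joint_positions"].round(1))
delta(s,*target(.062,.0105,29))
R=Ro.from_euler("xyz",s["tcp_rot"],degrees=True).as_matrix()
Rp=np.c_[-R[:,1],-R[:,0],-R[:,2]];P=s["eef_pos"]-Rp@OFF
print("foot in stand",SR.T@(P-S),"rest",Rp.T@(S+SR@[-.008,0,.105]-P))
for n in cams: print(n,[(l,proj(cams[n],P+Rp@l).round(1).tolist()) for l in([.005,.06,0],[.005,-.06,0],[.005,.06,.19],[.005,-.06,.19])])
cv2.imwrite(sys.argv[1],np.hstack([crop(a["pixels"][:,:,::-1],235,100,90,110,5),crop(b["pixels"][:,:,::-1],215,185,70,110,5)]))
E
python3 look.py pics/p1.png
```

```text
[ 0.48286894 -0.34428058 -2.25599063] [ 52.8   0.8 -35.4  33.4 -35.7 -65.6]
world d [-0.0108 -0.0036 -0.0413] | tool d before [0.0014 0.03   0.0306] rotvec [-0.0034  0.0004 -0.0002] 0.2 | tool d after turn [0.0013 0.0299 0.0307]
foot in stand [0.0737236  0.00139846 0.05204651] rest [-0.0455089  -0.00137432  0.08609197]
side [([0.005, 0.06, 0], [[297.8, 153.1]]), ([0.005, -0.06, 0], [[307.8, 170.9]]), ([0.005, 0.06, 0.19], [[270.1, 115.6]]), ([0.005, -0.06, 0.19], [[279.1, 132.5]])]
top [([0.005, 0.06, 0], [[225.9, 205.2]]), ([0.005, -0.06, 0], [[261.2, 199.0]]), ([0.005, 0.06, 0.19], [[219.6, 230.4]]), ([0.005, -0.06, 0.19], [[258.9, 223.6]])]
```

View pics/p1.png

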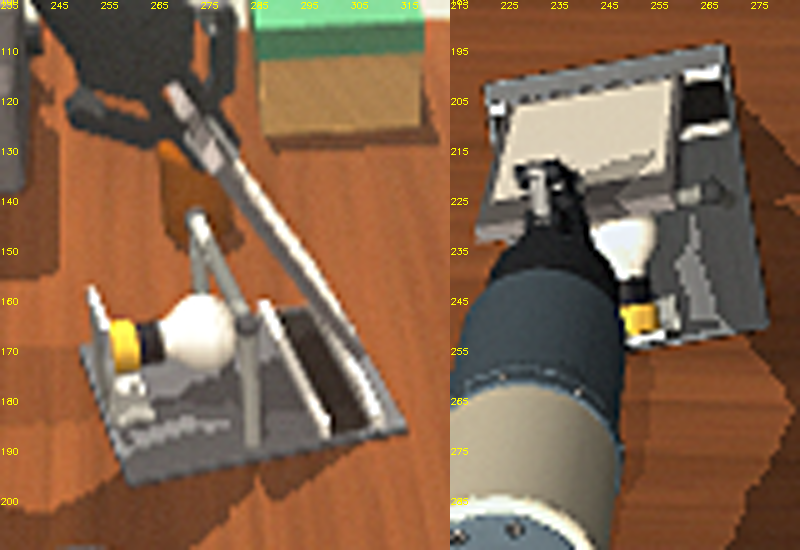

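The panel is over the trough: top-view foot corners at (227.4,205.6) and (260.2,200.6), within 1.5 px of prediction, and it is square to the stand. I'll descend, watching the force.

apply_moves([
  [0, 0, 0.0047, 0.0052, 0, 0, 0],
  [0, 0, 0.0047, 0.0052, 0, 0, 0],
  [0, 0, 0.0047, 0.0052, 0, 0, 0],
  [0, 0, 0.0047, 0.0052, 0, 0, 0],
  [0, 0, 0.0047, 0.0052, 0, 0, 0],
  [0, 0, 0, 0, 0, 0, 0],
  [0, 0, 0, 0, 0, 0, 0],
  [0, 0, 0, 0, 0, 0, 0],
])

```text
time: 12.15
eef_pos: [0.5017, 0.2593, 0.1425]
tcp_rot: [-150.9, -0.0, -78.5]
wrist_force: [-0.4, -0.9, -2.7]
grip_width: 0.0097
```

apply_moves([
  [0, 0, 0.001, 0.0017, 0, 0, 0],
  [0, 0, 0.001, 0.0017, 0, 0, 0],
  [0, 0, 0, 0, 0, 0, 0],
  [0, 0, 0, 0, 0, 0, 0],
  [0, 0, 0, 0, 0, 0, 0],
])

```text
time: 12.65
eef_pos: [0.5014, 0.259, 0.1381]
tcp_rot: [-150.9, -0.1, -78.5]
wrist_force: [0.2, -0.4, -2.4]
grip_width: 0.0092
```

```bash
python3 look.py pics/p2.png
```

```text
[ 0.83876213 -0.11400961 -3.42163049] [ 51.8   2.1 -42.   40.5 -29.  -73.3]
world d [-0.0025 -0.0013 -0.0017] | tool d before [0.0008 0.0031 0.0002] rotvec [-0.0014 -0.001   0.0003] 0.1 | tool d after turn [0.0008 0.0031 0.0002]
foot in stand [0.06483354 0.0006152  0.01230679] rest [-0.01859791 -0.00072906  0.11640757]
side [([0.005, 0.06, 0], [[295.8, 162.7]]), ([0.005, -0.06, 0], [[305.5, 180.8]]), ([0.005, 0.06, 0.19], [[268.4, 126.6]]), ([0.005, -0.06, 0.19], [[277.2, 144.0]])]
top [([0.005, 0.06, 0], [[228.9, 208.7]]), ([0.005, -0.06, 0], [[263.3, 202.7]]), ([0.005, 0.06, 0.19], [[222.9, 233.6]]), ([0.005, -0.06, 0.19], [[261.2, 226.9]])]
```

apply_moves([
  [0, 0, 0.0005, 0.0009, 0, 0, 0],
  [0, 0, 0.0005, 0.0009, 0, 0, 0],
  [0, 0, 0, 0, 0, 0, 0],
  [0, 0, 0, 0, 0, 0, 0],
])

```text
time: 13.15
eef_pos: [0.5016, 0.2593, 0.1366]
tcp_rot: [-150.9, -0.0, -78.5]
wrist_force: [-1.8, -0.2, 1.2]
grip_width: 0.0092
```

View pics/p2.png

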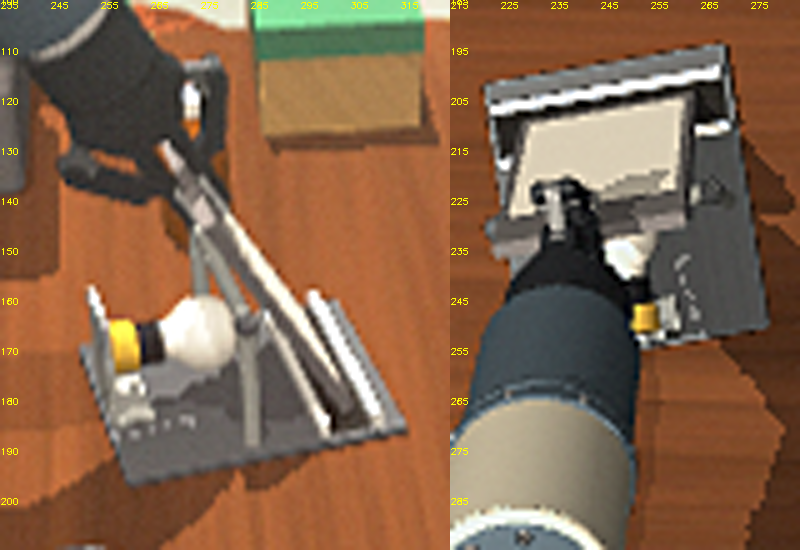

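The foot is in the trough at about (304.5,184) in the side view, centred between the trough ends in the top view, and the force shows light floor contact. Next I lean it back about the foot.

apply_moves([
  [0, 0, 0.0018, 0, 0.0125, 0, 0],
  [0, 0, 0.0018, 0, 0.0125, 0, 0],
  [0, 0, 0.0018, 0, 0.0125, 0, 0],
  [0, 0, 0.0018, 0, 0.0125, 0, 0],
  [0, 0, 0, 0, 0, 0, 0],
  [0, 0, 0, 0, 0, 0, 0],
  [0, 0, 0, 0, 0, 0, 0],
])

```text
time: 13.85
eef_pos: [0.4956, 0.2582, 0.133]
tcp_rot: [-148.0, -0.0, -78.5]
wrist_force: [-1.9, 0.3, 3.6]
grip_width: 0.0091
```

```bash
python3 look.py pics/p3.png | head -3
```

```text
[-0.74136667  0.09540769  3.20048053] [ 49.8   0.8 -48.5  54.1 -24.  -85.4]
world d [ 0.0034 -0.0005  0.0035] | tool d before [ 0.0012 -0.0045 -0.0013] rotvec [-0.0521 -0.0004  0.0003] 3.0 | tool d after turn [ 0.0012 -0.0045 -0.0015]
foot in stand [0.06527927 0.00113788 0.01084544] rest [-0.01228187 -0.00117943  0.118676  ]
```

apply_moves([
  [0, 0, 0.0012, 0, 0.008, 0, 0],
  [0, 0, 0, 0, 0, 0, 0],
  [0, 0, 0, 0, 0, 0, 0],
])

```text
time: 14.25
eef_pos: [0.4946, 0.258, 0.1323]
tcp_rot: [-147.6, -0.0, -78.5]
wrist_force: [-0.7, -1.0, 3.5]
grip_width: 0.0096
```

apply_moves([
  [0, 0, 0.0012, 0, 0.008, 0, 0],
  [0, 0, 0, 0, 0, 0, 0],
  [0, 0, 0, 0, 0, 0, 0],
])

```text
time: 14.55
eef_pos: [0.4941, 0.2579, 0.132]
tcp_rot: [-147.1, -0.0, -78.5]
wrist_force: [4.1, 1.0, 1.7]
grip_width: 0.0095
```

```bash
python3 look.py pics/p4.png | head -3
```

```text
[5.85711821 1.16855817 1.94547056] [ 48.6   0.4 -50.4  59.3 -22.5 -89.8]
world d [ 0.0049 -0.0001  0.0044] | tool d before [ 0.0011 -0.0064 -0.0011] rotvec [-0.0685 -0.0006 -0.0006] 3.9 | tool d after turn [ 0.0011 -0.0063 -0.0016]
foot in stand [0.06569462 0.00099729 0.01112789] rest [-0.01082985 -0.00107183  0.11885046]
```

Contact with the bar is confirmed: fx is +6 N and the rest offset is -10.8 mm. I'll release and withdraw along the tool axis.

apply_moves([
  [0.1, 0, 0, 0, 0, 0, 0],
  [0.2, 0, 0, 0, 0, 0, 0],
  [0.3, 0, 0, 0, 0, 0, 0],
  [0.4, 0, 0, 0, 0, 0, 0],
  [0.5, 0, 0, 0, 0, 0, 0],
  [0.5, 0, 0, 0, 0, 0, 0],
  [0.5, 0, 0, 0, 0, 0, 0],
  [0.5, 0, 0, 0, 0, 0, 0],
  [0.5, 0, 0, 0, 0, 0, 0],
])

```text
time: 15.55
eef_pos: [0.4932, 0.2573, 0.1311]
tcp_rot: [-147.1, -0.1, -78.5]
wrist_force: [-0.6, 0.3, -0.8]
grip_width: 0.0424
```

apply_moves([
  [0.5, 0, 0, -0.005, 0, 0, 0],
  [0.5, 0, 0, -0.01, 0, 0, 0],
  [0.5, 0, 0, -0.015, 0, 0, 0],
  [0.5, 0, 0, -0.015, 0, 0, 0],
  [0.5, 0, 0, -0.015, 0, 0, 0],
  [0.5, 0, 0, -0.015, 0, 0, 0],
  [0.5, 0, 0, -0.015, 0, 0, 0],
  [0.5, 0, 0, -0.015, 0, 0, 0],
  [0.5, 0, 0, -0.015, 0, 0, 0],
  [0.5, 0, 0, 0, 0, 0, 0],
  [0.5, 0, 0, 0, 0, 0, 0],
])

```text
time: 16.65
eef_pos: [0.4294, 0.2447, 0.2317]
tcp_rot: [-147.1, -0.0, -78.5]
wrist_force: [0.8, 0.3, -0.5]
grip_width: 0.043
```

```bash
python3 look.py pics/end.png | head -1
```

```text
[-0.58834424  0.56203006  0.54471571] [ 64.7 -12.2 -41.6  37.2 -46.  -76.1]
```

View pics/end.png

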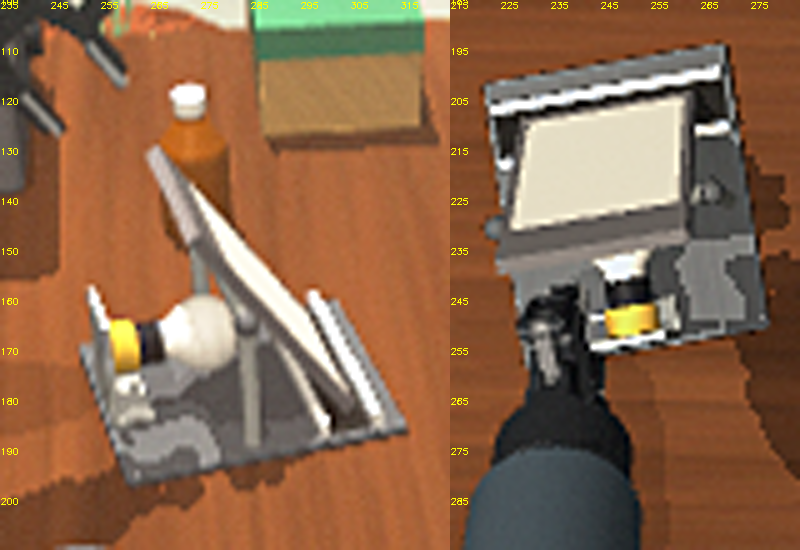

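The panel stands in the trough with its foot edge from (230.4,208.5) to (262.6,203.5) in the top view. It is centred between the posts, leans on the bar, and the gripper is clear.

```bash
python3 - <<'E'
from plant import bot
print(bot.job_done())
E
```

```text
the job is handed in; nothing more can be done
None
```

I took the opal panel out of the rack and leaned it on the lamp test stand, then handed the job in at about 17 s. No verdict was reported.

**Last checks:**
- **While held:** with the foot in the trough, the panel's foot was at stand x 66, y 1, z 11 mm. It leaned about 33°, and the bar axis was 10.8 mm behind the panel's middle plane. The wrist felt the bar at about 6 N before I let go.
- **After release:** the wrist force was back to noise. The last pictures show the panel still leaning on the bar, centred and square, with the gripper clear of it. I judged that by eye and did not recompute its pose.

**What disagreed or went wrong:**
- **Gripper position:** before the grasp, the pictures showed the fingertips about 15–20 mm (by one reading over 30 mm) further back than the stated geometry, and about 7 mm to the side. I corrected the grasp from the pictures.
- **Overshoot:** I sent a few rows too many on the way over and passed the stand by about 75 mm, then moved back. The wrist force showed no contact.
- **Other things on the desk:** I did not measure the other objects' positions again at the end.

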